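Tighten the press filter's pinned ring to its mark

ROBOT

A 6-joint arm with a two-finger parallel gripper is mounted at the origin on the work surface. World frame = base frame: x ahead of the robot, y to its left, z up, the work surface at z = 0. Lengths are in m, angles in rad, forces in N, time in s.
With the tool pointing down it reaches from about 0.275 to 0.85 m from the base axis. Payload 5.2 kg.
Tool frame: the origin (TCP) lies at the very end of the fingers, on their centre line; the grasp point (between the pads) lies ctrl.hold_point_z behind it (ctrl.hold_point_z is the distance from the TCP to the grasp point, in m); z points along the fingers, y is the line along which they close (so a half turn about z gives the same grasp; the last joint's range is limited). The gripper opens to 85 mm and grips with 20 to 120 N. Pads are 22 mm wide; open, the fingers measure 114 mm over their backs; the gripper's body (76 mm by 85 mm) begins 54 mm behind the grasp point. The pads swing forward as they close: fully open they stand 13 mm farther back than shut.
Start: joints at [1.064, 0.259, 1.535, -0, 1.348, -0.203], TCP at [0.165, 0.525, 0.231] pointing down, gripper open.
Joint ranges: [-3.14, 3.14], [-0.91, 2.08], [0.19, 2.58], [-1.22, 4.36], [0.22, 2.71], [-3.12, 3.12]. Speed limits (rad/s): [2.57, 2.57, 3.14, 3.14, 3.14, 3.14].

INTERFACE

Orientations are given as a unit quaternion [w, x, y, z].
In Python, from rig import ctrl gives the robot as it stands.
- The arm moves only by the tool send_rows, never from a script. Its argument "rows" is text: rows parted by semicolons, each of 4 numbers parted by spaces: the shift along the world's x, y, z in m, then the turn about the world's z in rad. In form: x y z spin; .... A call has 1 to 20 rows; each row shifts and turns the commanded pose from where the row before left it; what a row does not reach is not made up. A row lasts 1/10 s, in which the tool goes at most 50 mm and 8.59 degrees, less where a joint would pass 70% of its speed; a pose out of reach is approached as far as the arm can. A call is refused whole if a number of a shift passes 0.05 or a number of a turn 0.15, either way. A call with a gripper value outside its range is refused whole. "grip" is the closure, from 0 (fully open) to 1 (shut), set as the call begins (left out, the last holds). The fingers move at their own pace and stop on an object; the grip force is fixed at half the most. Time passes only in rows, so rows that do not move let the fingers close. It gives the time, the measured TCP pose, the force, the opening and the grip force at its end, in the units of the state.
- ctrl.get_state(): the state, without advancing time (a new reading comes with each control period).
- ctrl.camera(name): name is "side" or "top" or "wrist"; returns the picture (480x640x3 uint8, red, green, blue); there is no depth.
- ctrl.calibration(name): a dict with "intrinsics" (3x3 intrinsics, pixels), "dist" ([k1, k2, p1, p2, k3] as OpenCV has them; the pictures are not rectified), "pose" (4x4, takes a point from camera to world coordinates). Camera axes: x right, y down, z forward; pixel columns grow to the right and rows downward; lengths in m; the calibration is good to about 2 mm. A picture is of the moment at which its call begins: read the wrist's pose just before it. calibration takes no time and is no camera call; for the wrist camera it gives the pose at the moment of the call.
- ctrl.close_job(): hands the job in; it is judged then, once.
Trained networks look in the newest picture that a camera, given by its name, has taken for a name from the list of things; names that differ only in an ending like _2 or _b are one class to them, and where a whole thing is asked for, a point or a joint stands for the part that bears it (a point fixed in the world has none). Each returns a list of dicts, best first, with "p" (0 to 1); they miss things now and then, are a little off and sometimes report something else, mostly with a low value. They report only what shows in the picture. A call takes as long as a camera call. They do not tell look-alikes from the thing itself.
- ctrl.outline_of(camera, target): "pixels" (480x640 bool, what is visible of it) and "pixel" ([column, row] in pixels, amid what is visible of it).
- ctrl.landmark_of(camera, target): "pixel" ([column, row] in pixels: a listed point, or the origin of a listed thing).
The state is a dict: "t": time; "joint_positions": joint angles; "qd": joint speeds; "tau": joint torques, N m; "tool_pos": TCP position; "eef_rot": TCP orientation; "force": force on the tool from outside, world axes, zero at the start; "torque": the same for the moment, N m; "width": opening from 0.0 (shut) to 1.0 (fully open); "gripper_force": force on a finger pad.
Only numpy, scipy, OpenCV 4.12 (cv2) and the standard library are available. Lean on these libraries where they do the work, as an engineer would, in place of code of your own. Each camera call takes 0.05 s, during which the arm holds its last target. There are 200 camera calls.

TASK

Take the orange-handled pin spanner from the black rubber mat, put both its pins down into a pair of opposite holes of the steel ring on the blue oil filter, and only then turn the ring clockwise (seen from above) with the spanner until the ring's yellow paint mark meets the red pointer. Then lift the spanner off and lay it back wholly on the mat, standing on its pins and foot, and let go. Do not press on the filter or its ring with the gripper's fingers, and leave the other things on the bench where they are.

Things in the scene. Friction and masses are not known exactly. Their poses are not given: they have to be found in the camera images.
- filter: Blue filter pot fixed to the bench; origin at bench level on the pot's (and the ring's) vertical axis, z up, x axis from the pot to its valve block. Base plate 10 mm thick, x -95 to +205, y +-65 mm. Pot radius 55 mm, shoulder radius 62 mm, 70 mm high; the ring lies on it, top face 86 mm above the bench.
- valve (a point): Bench-level point under the filter's grey valve block, 135 mm from the ring's axis on the filter's +x side. Block 56 mm along x, 80 mm along y, 130 mm high, with an upright round gauge (48 mm across, 22 mm deep) on it, top at 186 mm: an obstacle to the swing of spanner and gripper.
- ring (a joint): Angle of the steel ring about its vertical axis (rad): 0 = yellow mark at the red pointer, negative = still to be turned clockwise (from above) by that much, positive = too far; stops at -1.6 and +0.5. Stiff by friction (about 0.5 N m), stays where left. Pins have about 2.5 mm play in the holes, so the ring lags the spanner by up to about 0.1 rad.
- ring_face (a point): Centre of the steel ring's top face, turning with the ring, z up. Ring 108 mm across and 16 mm thick. Six through holes, 13 mm across and 16 mm deep, on a 34 mm radius at 0, 60, 120, 180, 240 and 300 degrees from this point's x axis; opposite holes are 68 mm apart. The yellow mark lies on its -x axis, by the hole there.
- ring_mark (a point): The yellow paint mark (9 mm wide, 12 mm long) on the ring's top face, 50 mm from the ring's axis.
- pointer (a point): Top of the red pointer (10 mm wide, from 56 to 74 mm off the ring's axis, 3.5 mm lower than the ring's face) fixed on the filter's shoulder.
- spanner_grip (a point): Centre of the spanner's orange handle, where to grip it, 26 mm above the pin tips; x axis along the handle to the pins, z up. Handle 18 wide, 24 high, x -80 to +55 mm; then a 16 mm wide steel neck to the head, a cross bar 90 mm long (along y), 22 wide, 14 thick, centred at x +100 mm. Flat underneath, 14 mm above the pin tips, so it sits on the ring's face when fully in. 0.3 kg.
- pin_a (a point): Tip of the pin at the spanner's +y side, 100 mm ahead of the grip centre, 34 mm to the side. Pins 8 mm across, 14 mm long, tapered tips, pointing down.
- pin_b (a point): Tip of the pin at the spanner's -y side, likewise; 68 mm from the other.
- foot (a point): Underside of the black foot (12 mm across, as long as the pins) 70 mm behind the grip centre; the spanner stands level on pins and foot.
- mat_top (a point): Centre of the top face of the black rubber mat, 250 x 180 mm and 4 mm thick, fixed to the bench; x axis along its length, z up.
- oil_tin: Green oil tin with a yellow band, upright, 60 mm across, 150 mm high, beside the filter; origin under its centre.
- grease_tub: Red grease tub, 78 mm across, 48 mm high, on the other side of the filter; low enough for the spanner and fingers to pass over when the spanner is in the ring. Origin under its centre.
- drift: Square steel drift 150 x 16 x 16 mm lying on the mat beside the spanner; origin under its centre, x along it.
- billet: Copper billet 130 x 35 x 25 mm lying on the bench; origin under its centre.
- tin_cup: White cup, 80 mm across, 85 mm high; origin under its centre.
- punch_rack: Wooden block 200 x 130 x 45 mm with upright steel punches, top at 115 mm, fixed to the bench on the side away from the mat; origin under its centre.
Mind the look-alikes: they are no part of the job. Of the things like the part that bears spanner_grip, leave any that is green or purple; of the rest the larger one is meant.

How it is judged:
By the outcome, as a careful person would: the job done as asked, in the order asked, and still so for the second after the job is handed in, with the robot touching nothing.
It also fails if it takes over 59 s, if anything falls off the work surface, if the arm or the gripper's body presses on something with over 40 N, if the wrist force passes 120 N, or if a joint passes its speed limit or range.

## Working session

There is one attempt and no reset: what is moved stays moved. The work goes in short steps, Python scripts to look and compute and a tool call to move; the robot and the scene stay as the last step left them, time stands still between calls to the robot, and variables do not carry over. Pictures are saved under pics/ and viewed, at most 13 in all, crops included, and the job is handed in when it is done.

Besides the shell and the picture viewer there is one more tool, called after "Call:" as a command line: name --argument value ..., lists and objects as JSON in quotes. send_rows: Moves the arm, as the interface text tells. Its arguments: {"type":"object","properties":{"rows":{"type":"string"},"grip":{"type":"number"}},"required":["rows"]}

```bash
ls; mkdir -p pics; cat > h.py <<'E'
from rig import ctrl
import numpy as np, cv2
def ray(cam,px):
    c=ctrl.calibration(cam);K=np.array(c["intrinsics"]);d=np.array(c["dist"]);T=np.array(c["pose"])
    u=cv2.undistortPoints(np.array([[px]],float),K,d)[0,0]
    return T[:3,3],T[:3,:3]@np.array([u[0],u[1],1.])
def at(cam,px,z):
    o,v=ray(cam,px);return o+v*(z-o[2])/v[2]
def proj(cam,P):
    c=ctrl.calibration(cam);T=np.linalg.inv(np.array(c["pose"]))
    return cv2.projectPoints(np.atleast_2d(np.array(P,float)),cv2.Rodrigues(T[:3,:3])[0],T[:3,3],np.array(c["intrinsics"]),np.array(c["dist"]))[0][:,0]
def tri(p1,p2,c1="top",c2="side"):
    A=np.zeros((3,3));b=np.zeros(3)
    for c,p in((c1,p1),(c2,p2)):
        o,v=ray(c,p);v=v/np.linalg.norm(v);M=np.eye(3)-np.outer(v,v);A+=M;b+=M@o
    return np.linalg.solve(A,b)
def snap(cam,name=None):
    im=ctrl.camera(cam)
    if name: cv2.imwrite("pics/"+name,im[:,:,::-1])
    return im
E
python3 - <<'E'
from h import *
print(ctrl.hold_point_z, ctrl.get_state())
a=snap("top","top.png");b=snap("side","side.png")
Z=dict(filter=0,valve=0,ring_face=.086,ring_mark=.086,pointer=.0825,spanner_grip=.03,pin_a=.004,pin_b=.004,foot=.004,mat_top=.004,oil_tin=0,grease_tub=0,drift=.004,billet=0,tin_cup=0,punch_rack=0)
for n,z in Z.items():
    for d in ctrl.landmark_of("top",n)[:5]: print(n,np.round(d["pixel"]),round(d["p"],2),np.round(at("top",d["pixel"],z),4))
E
```

```text
pics
0.0187 {'t': 0.0, 'joint_positions': array([ 1.06421797e+00,  2.59341370e-01,  1.53607960e+00, -3.03242181e-05,
        1.34797913e+00, -2.02816297e-01]), 'qd': array([0.00083911, 0.0011075 , 0.0002048 , 0.00026744, 0.00197238,
       0.00017652]), 'tau': array([-1.06323263e-03, -4.46025038e+01, -2.90568048e+01, -5.83178116e-04,
        1.16018087e-02, -3.35309210e-05]), 'tool_pos': array([0.16425038, 0.52435669, 0.23047696]), 'eef_rot': array([-3.00005197e-04,  1.51294386e-01,  9.88488337e-01, -8.52603044e-04]), 'force': array([ 0.18276851, -0.3578727 ,  0.26709014]), 'torque': array([ 0.05873348, -0.02910087, -0.00148532]), 'gripper_force': 0.0, 'width': 1.000247469787355}
filter [330. 174.] 0.62 [ 0.6161 -0.0282  0.    ]
valve [323. 122.] 0.56 [ 0.7474 -0.0144  0.    ]
valve [456. 209.] 0.46 [ 0.5214 -0.3368  0.    ]
ring_mark [355. 178.] 0.8 [ 0.588  -0.0844  0.086 ]
pointer [336. 194.] 0.9 [ 0.5523 -0.0394  0.0825]
pointer [456. 211.] 0.22 [ 0.5084 -0.3138  0.0825]
spanner_grip [282. 274.] 0.95 [0.3749 0.0919 0.03  ]
spanner_grip [454. 354.] 0.93 [ 0.1735 -0.3116  0.03  ]
s
[... 734 characters left out ...]
ot [456. 284.] 0.86 [ 0.3378 -0.3282  0.004 ]
foot [402. 312.] 0.77 [ 0.2741 -0.1932  0.004 ]
mat_top [475. 249.] 0.93 [ 0.4231 -0.3802  0.004 ]
oil_tin [267. 201.] 0.85 [0.5535 0.1263 0.    ]
oil_tin [468. 253.] 0.54 [ 0.4139 -0.3632  0.    ]
grease_tub [401. 181.] 0.68 [ 0.5936 -0.2041  0.    ]
drift [503. 257.] 0.87 [ 0.4001 -0.4491  0.004 ]
drift [332. 194.] 0.25 [ 0.5661 -0.0318  0.004 ]
billet [191. 155.] 0.81 [0.6733 0.3151 0.    ]
billet [456. 284.] 0.52 [ 0.3386 -0.3296  0.    ]
tin_cup [429. 144.] 0.7 [ 0.6859 -0.2777  0.    ]
punch_rack [160. 240.] 0.7 [0.4626 0.3933 0.    ]
punch_rack [428. 146.] 0.28 [ 0.6816 -0.275   0.    ]
punch_rack [456. 211.] 0.25 [ 0.5179 -0.3379  0.    ]
```

View pics/top.png

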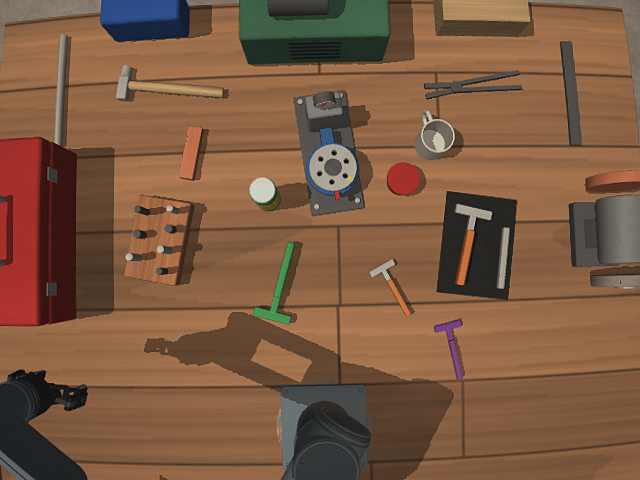

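View pics/side.png

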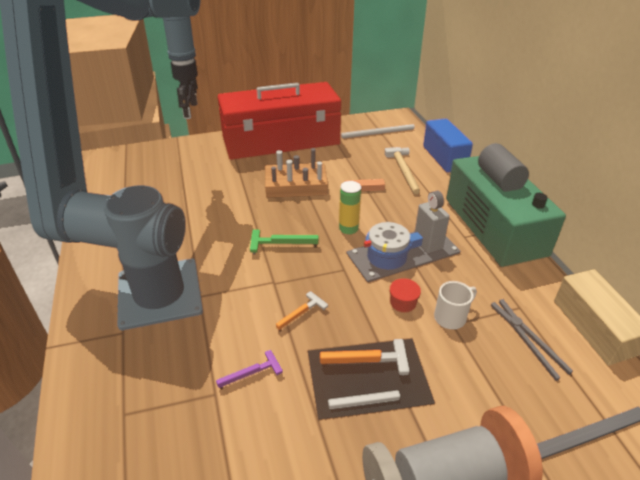

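Candidates for the spanner: green one (275,285) and purple one (450,348), both excluded by colour; small orange one (392,288); large orange one on the mat (466,250). I choose the one at (466,250). The mark is at (355,178), the pointer at (337,195) and the ring axis at about (333,167).

```bash
python3 - <<'E'
from h import *
from scipy.spatial.transform import Rotation as R
im=cv2.imread("pics/top.png")[180:310,420:530]
cv2.imwrite("pics/crop.png",cv2.resize(im,None,fx=4,fy=4,interpolation=2))
s=ctrl.get_state();q=s["eef_rot"];Rt=R.from_quat([q[1],q[2],q[3],q[0]]).as_matrix()
c=ctrl.calibration("wrist");T=np.array(c["pose"]);print(np.round(Rt.T@(T[:3,3]-s["tool_pos"]),3));print(np.round(Rt.T@T[:3,:3],2));print(c["intrinsics"])
E
```

```text
[ 0.08   0.001 -0.142]
[[ 0.   -0.95 -0.31]
 [ 1.   -0.    0.  ]
 [-0.   -0.31  0.95]]
[[364.12846378   0.         314.38358388]
 [  0.         364.12846378 248.5482    ]
 [  0.           0.           1.        ]]
```

View pics/crop.png

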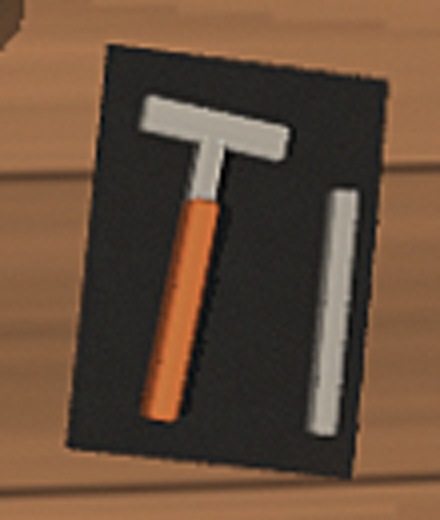

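The crop shows the large spanner with an orange handle and steel head pointing up, and the drift to its right. It is the right one. I'll look at the ring from the wrist on the way.

Call:
send_rows --rows "0.028 -0.04 0.006 -0.145;0.028 -0.04 0.006 -0.145;0.028 -0.04 0.006 -0.145;0.028 -0.04 0.006 -0.145;0.028 -0.04 0.006 -0.145;0.028 -0.04 0.006 -0.145;0.028 -0.04 0.006 -0.145;0.028 -0.04 0.006 -0.145;0.028 -0.04 0.006 -0.145;0.028 -0.04 0.006 -0.145;0.028 -0.04 0.006 -0.145;0.028 -0.04 0.006 -0.145;0.028 -0.04 0.006 -0.145;0.028 -0.04 0.006 -0.145;0 0 0 0;0 0 0 0" --grip 0

```text
t: 2.5
tool_pos: [0.5567, -0.0362, 0.3146]
eef_rot: [-0.001, 0.92, 0.392, -0.0]
force: [0.6, 0.3, -0.2]
width: 1.001
gripper_force: 0.0
```

```bash
python3 - <<'E'
from h import *
snap("wrist","ring1.png")
for n,z in dict(ring_face=.086,ring_mark=.086,pointer=.0825,ring=.086,filter=0,valve=0).items():
    if n!="ring":
        for d in ctrl.landmark_of("wrist",n)[:2]: print(n,np.round(d["pixel"],1),round(d["p"],2),np.round(at("wrist",d["pixel"],z),4))
    else:
        for d in ctrl.outline_of("wrist",n)[:2]: print("outl",np.round(d["pixel"],1),round(d["p"],2),d["pixels"].sum(),np.round(at("wrist",d["pixel"],z),4))
E
```

```text
ring_face [355.3 171. ] 0.96 [ 0.6135 -0.0325  0.086 ]
ring_face [424.5  64.1] 0.3 [ 0.7241 -0.004   0.086 ]
ring_mark [361.4 216.4] 0.97 [ 0.5872 -0.0714  0.086 ]
pointer [315.1 211.6] 0.76 [ 0.5553 -0.0349  0.0825]
outl [356.9 168.2] 0.61 9328 [ 0.6167 -0.0312  0.086 ]
filter [346.2 162. ] 0.84 [ 0.6136 -0.0296  0.    ]
filter [422.8  66.4] 0.22 [ 0.748  -0.0107  0.    ]
valve [420.5  65.9] 0.9 [ 0.7466 -0.0087 -0.    ]
```

View pics/ring1.png

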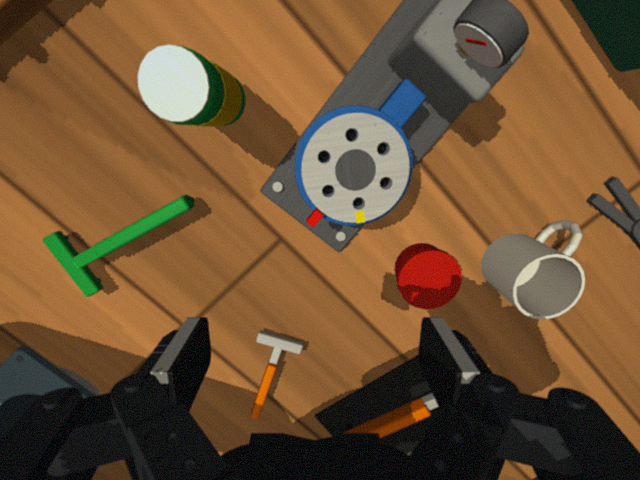

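The ring centre is at about (355,171), the yellow mark at (361,216) and the red pointer at (316,217). The six holes are clear, and the oil tin and valve block are where expected. I'll refine the centre and angle from the holes, then move over the spanner.

```bash
cat > ringfit.py <<'E'
from h import *
from scipy.optimize import least_squares
def holes(im,cam,c0,th0):
    g=cv2.cvtColor(im,cv2.COLOR_RGB2GRAY);P=[]
    for k in range(6):
        a=th0+k*np.pi/3
        p=proj(cam,[c0[0]+.034*np.cos(a),c0[1]+.034*np.sin(a),.086])[0]
        r=10;x0,y0=np.round(p).astype(int)-r
        w=g[y0:y0+2*r+1,x0:x0+2*r+1].astype(float)
        yy,xx=np.mgrid[-r:r+1,-r:r+1];m=np.clip(120-w,0,80)*(xx**2+yy**2<=r*r)
        if m.sum()<300: P.append([np.nan]*2);continue
        P.append(at(cam,[x0+r+(m*xx).sum()/m.sum(),y0+r+(m*yy).sum()/m.sum()],.086)[:2])
    P=np.array(P);ok=~np.isnan(P[:,0]);A=np.arange(6)*np.pi/3
    f=lambda v:(np.c_[v[0]+.034*np.cos(v[2]+A),v[1]+.034*np.sin(v[2]+A)]-P)[ok].ravel()
    s=least_squares(f,[*c0,th0],loss="soft_l1",f_scale=.001);return s.x,np.round(f(s.x)*1000,1)
def blob(im,cam,near,mask,z,r=20):
    x0,y0=np.round(near).astype(int);m=np.zeros(mask.shape,bool);m[y0-r:y0+r,x0-r:x0+r]=mask[y0-r:y0+r,x0-r:x0+r]
    y,x=np.nonzero(m);return at(cam,[x.mean(),y.mean()],z)[:2],len(x)
E
python3 - <<'E'
from ringfit import *
im=cv2.imread("pics/ring1.png")[:,:,::-1].copy()
x,r=holes(im,"wrist",[.6135,-.0325],-124*np.pi/180);print(x,r)
R,G,B=[im[:,:,i].astype(int) for i in range(3)]
m,n=blob(im,"wrist",(361,216),(R>150)&(G>140)&(B<90),.086,12)
p,k=blob(im,"wrist",(316,217),(R>130)&(G<60)&(B<60),.0825,15)
an=lambda q:np.arctan2(q[1]-x[1],q[0]-x[0])
print(m,n,an(m),np.hypot(*(m-x[:2])),p,k,an(p),np.hypot(*(p-x[:2])))
v=at("wrist",(420.5,65.9),0);print(an(v)-np.pi)
E
```

```text
[ 0.61448741 -0.03061225 -2.19665379] [-0.1 -0.3  0.1 -0.3  0.2 -0.   0.1  0.2 -0.1  0.3 -0.1  0. ]
[ 0.58607928 -0.07055955] 93 -2.188959982263467 0.049018452437359056 [ 0.55016575 -0.03947061] 161 -3.004733882513727 0.06492878518489775
-2.9773560181373266
```

Call:
send_rows --rows "-0.015 -0.04 -0.005 -0.12;-0.015 -0.04 -0.005 -0.12;-0.015 -0.04 -0.005 -0.12;-0.015 -0.04 -0.005 -0.12;-0.015 -0.04 -0.005 -0.12;-0.015 -0.04 -0.005 -0.12;-0.015 -0.04 -0.005 -0.12;-0.015 -0.03 -0.005 -0.0;-0.015 0 -0.005 0;0 0 0 0;0 0 0 0"

```text
t: 3.95
tool_pos: [0.4218, -0.3447, 0.2707]
eef_rot: [0.0, 1.0, -0.016, 0.0]
force: [0.7, 0.4, -0.1]
width: 1.003
gripper_force: 0.0
```

```bash
python3 - <<'E'
from h import *
print(ctrl.get_state()["tool_pos"])
snap("wrist","span1.png")
for n,z in dict(spanner_grip=.03,pin_a=.004,foot=.004,mat_top=.004,drift=.004).items():
    for d in ctrl.landmark_of("wrist",n)[:3]: print(n,np.round(d["pixel"],1),round(d["p"],2),np.round(at("wrist",d["pixel"],z),4))
E
```

```text
[ 0.42178246 -0.34466051  0.27067848]
spanner_grip [319.2 213.3] 0.74 [ 0.4172 -0.3487  0.03  ]
spanner_grip [178.9 296.6] 0.69 [ 0.324  -0.1839  0.03  ]
spanner_grip [302.7 398. ] 0.62 [ 0.1772 -0.3212  0.03  ]
pin_a [164.6 230.5] 0.97 [ 0.3965 -0.1686  0.004 ]
pin_a [133.2 251.8] 0.89 [ 0.3716 -0.1271  0.004 ]
pin_a [306.1 340.8] 0.77 [ 0.2446 -0.3276  0.004 ]
foot [306.2 419.7] 0.97 [ 0.118 -0.323  0.004]
foot [208.1 322.5] 0.62 [ 0.2748 -0.2046  0.004 ]
foot [307.  266.2] 0.59 [ 0.3471 -0.3326  0.004 ]
mat_top [353.  195.9] 0.79 [ 0.4301 -0.3875  0.004 ]
drift [408.3 221.4] 0.58 [ 0.3985 -0.4513  0.004 ]
```

View pics/span1.png

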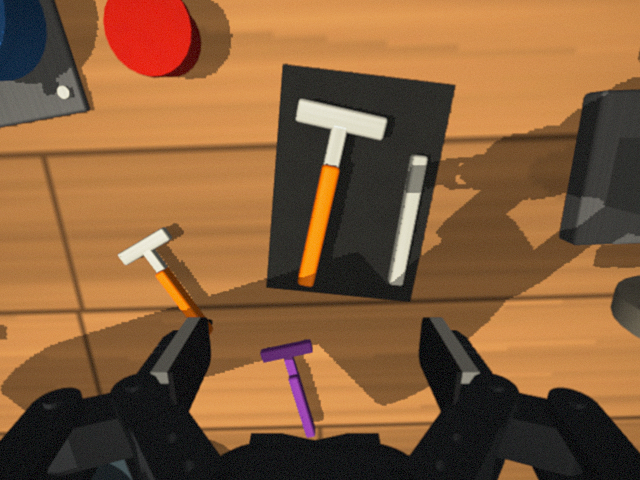

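The spanner handle runs from (306,285) to (333,168) with the head at (341,118). The drift is at (408,221) and the mat's corners run from about (283,65) to (411,300). I'll fit the spanner and mat shapes next.

```bash
cat > span.py <<'E'
from h import *
def rect(mask,cam,z):
    cs=max(cv2.findContours(mask.astype(np.uint8),cv2.RETR_EXTERNAL,cv2.CHAIN_APPROX_NONE)[0],key=cv2.contourArea)[:,0]
    P=np.array([at(cam,p,z)[:2] for p in cs.astype(float)]);r=cv2.boxPoints(cv2.minAreaRect((P*1000).astype(np.float32)))/1000
    e=r[1]-r[0],r[2]-r[1];i=int(np.linalg.norm(e[1])>np.linalg.norm(e[0]));a=e[i]
    return r.mean(0),np.arctan2(a[1],a[0]),np.linalg.norm(e[i]),np.linalg.norm(e[1-i])
E
python3 - <<'E'
from span import *
im=cv2.imread("pics/span1.png")[:,:,::-1];R,G,B=[im[:,:,i].astype(int) for i in range(3)]
w=np.zeros(R.shape,bool);w[90:300,290:345]=1
print("handle",rect((R>170)&(B<90)&(G<190)&w,"wrist",.042))
w[:]=0;w[95:142,290:392]=1
print("head",rect((R>140)&(B>130)&w,"wrist",.032))
w[:]=0;w[60:305,262:460]=1
m=((R+G+B<200)&w).astype(np.uint8);m=cv2.morphologyEx(m,cv2.MORPH_OPEN,np.ones((5,5)))
print("mat",rect(m,"wrist",.004))
E
```

```text
handle (array([ 0.40363148, -0.34595633], dtype=float32), np.float32(-0.24127178), np.float32(0.13145213), np.float32(0.017456317))
head (array([ 0.50528806, -0.37120607], dtype=float32), np.float32(1.3296831), np.float32(0.08831095), np.float32(0.032830555))
mat (array([ 0.42854705, -0.38708165], dtype=float32), np.float32(-0.13905148), np.float32(0.25384685), np.float32(0.18082517))
```

Call:
send_rows --rows "-0.003 -0.002 -0.04 -0.105;-0.003 -0.002 -0.04 -0.104;0 0 -0.04 0;0 0 -0.04 0;0 0 -0.04 0;0 0 -0.025 0;0 0 -0.015 0;0 0 -0.01 0;0 0 -0.0075 0;0 0 0 0;0 0 0 0"

```text
t: 5.35
tool_pos: [0.416, -0.3496, 0.0135]
eef_rot: [0.0, 0.993, -0.12, 0.0]
force: [0.7, -0.5, -0.4]
width: 1.001
gripper_force: 0.0
```

Call:
send_rows --rows "0 0 0 0;0 0 0 0;0 0 0 0;0 0 0 0;0 0 0 0;0 0 0 0;0 0 0 0;0 0 0 0" --grip 1

```text
t: 6.15
tool_pos: [0.4156, -0.3495, 0.0132]
eef_rot: [0.0, 0.993, -0.12, 0.0]
force: [-0.8, -0.2, 5.5]
width: 0.199
gripper_force: 58.8
```

Call:
send_rows --rows "0 0 0.015 0;0 0 0.03 0;0 0 0.045 0;0 0 0.05 0;0.0157 0.0183 0 0.1424;0.0157 0.0183 0 0.1424;0.0157 0.0183 0 0.1424;0.0157 0.0183 0 0.1424;0.0157 0.0183 0 0.1424;0.0157 0.0183 0 0.1424;0.0157 0.0183 0 0.1424;0.0157 0.0183 0 0.1424;0.0157 0.0183 0 0.1424;0.0157 0.0183 0 0.1424;0.0157 0.0183 0 0.1424;0.0157 0.0183 0 0.1424;0 0 0 0;0 0 0 0;0 0 0 0"

```text
t: 8.05
tool_pos: [0.603, -0.1299, 0.152]
eef_rot: [-0.001, 0.743, 0.669, -0.001]
force: [0.2, -0.5, -3.2]
width: 0.196
gripper_force: 59.0
```

```bash
python3 - <<'E'
from h import *
s=ctrl.get_state();print(s["tool_pos"],s["eef_rot"],s["width"])
snap("wrist","ins1.png")
for n in ["pin_a","ring_face","ring_mark","pointer"]:
    for d in ctrl.landmark_of("wrist",n)[:2]: print(n,np.round(d["pixel"],1),round(d["p"],2))
E
```

```text
[ 0.60304212 -0.12990464  0.15204793] [-6.96434255e-04  7.43235003e-01  6.69029853e-01 -5.48928108e-04] 0.196258473007058
pin_a [ 82.4 295.8] 0.94
pin_a [223.2  80.1] 0.87
ring_mark [272. 178.] 0.83
pointer [203.3 125.5] 0.67
```

View pics/ins1.png

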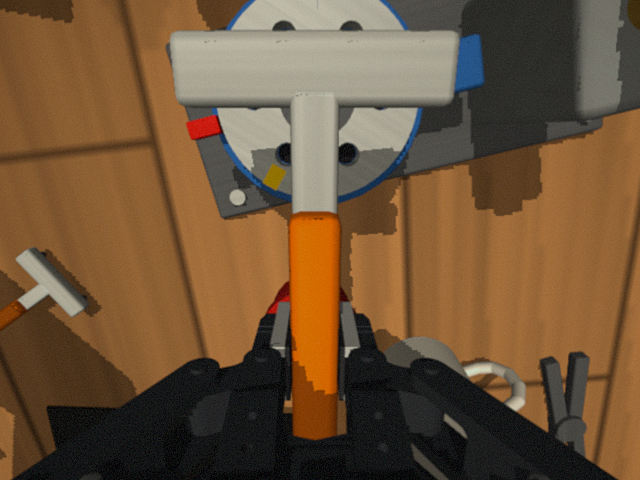

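The spanner is held straight: the head spans columns 171–459 and rows 32–105 above the ring, the handle sits centred between the pads, and the mark is at (274,177) with the pointer at (203,127). I'll measure the head against the tool frame.

```bash
python3 - <<'E'
from ringfit import *
im=cv2.imread("pics/ins1.png")[:,:,::-1].copy()
s=ctrl.get_state();t=s["tool_pos"];q=s["eef_rot"];h=2*np.arctan2(q[2],q[1]);print("tool x ang",h)
u=np.array([np.cos(h),np.sin(h)]);v=np.array([-u[1],u[0]])
def W(a,b,z): return [*(t[:2]+a*u+b*v),z]
zt=t[2]-.0092+.028
for off in (0,):
  print("top corners",np.round(proj("wrist",[W(.1+i,j,zt) for i in(.011,-.011) for j in (.045,-.045)])))
  print("bot corners",np.round(proj("wrist",[W(.1+i,j,zt-.014) for i in(.011,-.011) for j in (.045,-.045)])))
print("handle front top",np.round(proj("wrist",[W(.055,j,zt+.010) for j in (.009,-.009)])))
# edges in image
g=cv2.cvtColor(im,cv2.COLOR_RGB2GRAY).astype(int)
for c in (190,215,430,445): print(c,g[22:40,c],g[90:112,c])
print("L",g[70,162:182],"R",g[70,450:468],"hL",im[225,284:296,0],"hR",im[225,332:348,0])
def tl(p,z): 
    d=at("wrist",p,z)[:2]-t[:2]; return np.round([d@u,d@v],4)
print("L/R",tl((172,50),zt),tl((459,50),zt),"handle",tl((290,230),zt+.01),tl((340,230),zt+.01), "neckstart",tl((315,214),zt+.01))
# ring visible holes
x=at("wrist",(286,153),.086),at("wrist",(347,153),.086),at("wrist",(283,25),.086),at("wrist",(351,25),.086);print(np.round(x,4))
R,G,B=[im[:,:,i].astype(int) for i in range(3)]
c=np.array([.6145,-.0306])
for n,p,z,mk in (("mark",(274,177),.086,(R>100)&(G>75)&(B<40)&(abs(R-G)<60)),("ptr",(203,127),.0825,(R>130)&(G<60)&(B<60))):
    P,k=blob(im,"wrist",p,mk,z,22);d=P-c;print(n,P,k,np.arctan2(d[1],d[0]),np.hypot(*d))
E
```

```text
tool x ang 1.466151918869004
top corners [[162.  22.]
 [466.  22.]
 [171. 102.]
 [457. 102.]]
bot corners [[178.  34.]
 [449.  34.]
 [185. 104.]
 [442. 104.]]
handle front top [[285. 214.]
 [342. 214.]]
190 [110 109 109 115 109 111 106 108 120 133 148 153 153 153 157 167 169 173] [164 160 160 160 163 165 158 155 145 135 130 117 112 101  85  66  63  64
  73  82  82  79]
215 [ 64  66  65  69  65  62  68  76  97 135 150 155 156 154 154 163 170 169] [162 162 161 167 160 166 155 150 144 132 127 113 107 100  88  76  54  52
  77  77  75  86]
430 [ 73  73  73  73  68  74  77  78 105 141 148 158 153 158 154 157 166 159] [158 158 156 162 159 160 161 149 142 132 122 120 107  94  86  73  55  52
  48  43  44  47]
445 [ 74  72  71  71  75  74  75  77 106 139 146 152 154 155 158 159 163 167] [159 156 157 157 159 162 156 148 140 132 122 117 104  95  79  63  46  47
  44  42  50  46]
L [112 112 110 115 116 114 114 116 117 113 111 133 142 158 162 163 165 169
 171 171] R [163 154 143 137 123 116 105  81  79  79  79  73  78  78  71  76  75  82] hL [165 167 152 115 118 149 179 202 213 212 214 208] hR [211 203 192 186 179 170 150 124 102  92  98  99 104 103 101  96]
L/R [0.1035 0.0428] [ 0.1035 -0.044 ] handle [0.0499 0.0076] [ 0.0499 -0.0085] neckstart [ 0.0551 -0.0004]
[[ 0.5953 -0.0608  0.086 ]
 [ 0.629  -0.0643  0.086 ]
 [ 0.6018  0.0014  0.086 ]
 [ 0.6358 -0.0022  0.086 ]]
mark [ 0.58685571 -0.07287676] 322 -2.1499003673774424 0.05051268165158877
ptr [ 0.55103508 -0.04219657] 565 -2.960862367354489 0.06451571225542035
```

Call:
send_rows --rows "0 0 -0.02 0;0 0 -0.015 0;0 0 -0.01 0;0 0 -0.005 0;0 0 0 0;0 0 0 0"

```text
t: 8.9
tool_pos: [0.6043, -0.1298, 0.1034]
eef_rot: [0.0, 0.743, 0.67, 0.0]
force: [-0.1, -0.2, -2.9]
width: 0.199
gripper_force: 59.1
```

```bash
python3 - <<'E'
from h import *
s=ctrl.get_state();print(s["tool_pos"],s["eef_rot"],s["force"])
im=snap("wrist","ins2.png")
c=im[0:240,140:490];cv2.imwrite("pics/ins2c.png",cv2.resize(c,None,fx=2.2,fy=2.2,interpolation=2)[:,:,::-1])
E
```

```text
[ 0.60433785 -0.12980246  0.10341615] [4.53906165e-04 7.42670396e-01 6.69656950e-01 2.15933142e-04] [-0.08999801 -0.15716293 -2.88655399]
```

View pics/ins2c.png

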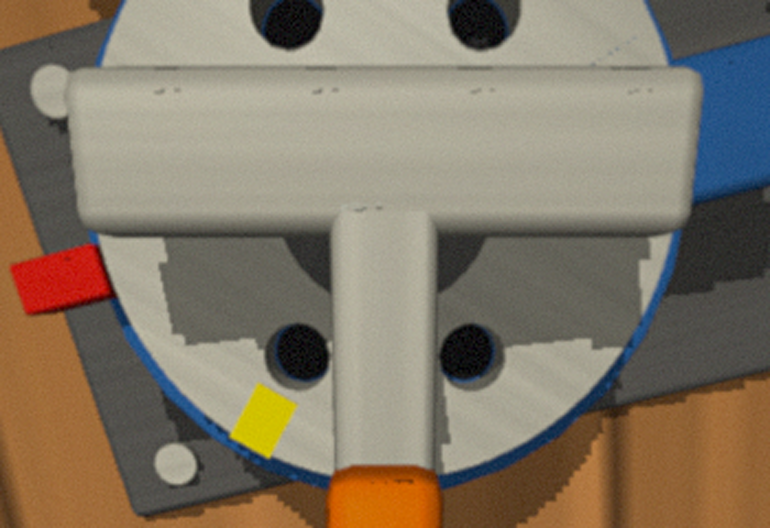

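The crop shows the hole rims clear of the neck: the near pair is at full-image (275.5,161.4) and (354.1,162), and the far pair at about (270,6) and (359.8,6). The pin axis lies under the bar.

```bash
python3 - <<'E'
from h import *
s=ctrl.get_state();t=s["tool_pos"];q=s["eef_rot"];h=2*np.arctan2(q[2],q[1]);print(t,h)
u=np.array([np.cos(h),np.sin(h)]);v=np.array([-u[1],u[0]])
def tl(p,z): 
    d=at("wrist",p,z)[:2]-t[:2]; return np.round([d@u*1000,d@v*1000],1)
for p in ((275.5,161.4),(354.1,162),(270,6),(359.8,6)): print(p,tl(p,.086))
def W(a,b,z): return [*(t[:2]+a*u+b*v),z]
for drop in (0,.002,.004):
  for e in (0,.001):
    zt=t[2]-.0092+.028-drop;d=drop
    P=proj("wrist",[W(.111-e+d*0,0,zt-e*.3),W(.089,0,zt-.014),W(.089+e,0,zt-e*.3),W(.108,.045-e*.5,zt-e*.5),W(.108,-.045+e*.5,zt-e*.5)])
    print(drop,e,np.round(P[:3,1],1),np.round(P[3:,0],1))
E
```

```text
[ 0.60448226 -0.12985405  0.10364427] 1.4674631516662593
(275.5, 161.4) [67.7 16.4]
(354.1, 162) [ 67.4 -17.2]
(270, 6) [125.2  16.6]
(359.8, 6) [125.2 -17.5]
0 0 [ 21.7 104.5 101.5] [162.9 464.4]
0 0.001 [ 25.8 104.5  98.2] [165.2 462.1]
0.002 0 [ 23.5 104.8 102. ] [165.5 461.8]
0.002 0.001 [ 27.6 104.8  98.7] [167.8 459.6]
0.004 0 [ 25.3 105.2 102.4] [168.  459.3]
0.004 0.001 [ 29.3 105.2  99.2] [170.2 457.1]
```

Call:
send_rows --rows "-0.0003 -0.0025 0 0;0 0 0 0;0 0 -0.004 0;0 0 -0.003 0;0 0 -0.003 0;0 0 0 0"

```text
t: 9.55
tool_pos: [0.6031, -0.1318, 0.092]
eef_rot: [-0.001, 0.743, 0.67, -0.0]
force: [-0.9, -0.1, -3.2]
width: 0.202
gripper_force: 59.1
```

Call:
send_rows --rows "0 0 -0.003 0;0 0 -0.002 0;0 0 -0.002 0;0 0 -0.002 0;0 0 0 0"

```text
t: 10.05
tool_pos: [0.6034, -0.132, 0.0835]
eef_rot: [-0.0, 0.743, 0.67, -0.0]
force: [0.6, 0.2, -2.9]
width: 0.2
gripper_force: 59.1
```

Call:
send_rows --rows "0 0 -0.001 0;0 0 -0.001 0;0 0 0 0"

```text
t: 10.35
tool_pos: [0.6035, -0.132, 0.0817]
eef_rot: [-0.0, 0.743, 0.67, -0.0]
force: [-0.9, -0.1, -2.3]
width: 0.198
gripper_force: 59.1
```

```bash
python3 - <<'E'
from h import *
s=ctrl.get_state();print(s["tool_pos"],s["force"],s["torque"])
im=snap("wrist","ins3.png")
c=im[0:240,140:490];cv2.imwrite("pics/ins3c.png",cv2.resize(c,None,fx=2.2,fy=2.2,interpolation=2)[:,:,::-1])
E
```

```text
[ 0.60353448 -0.13204187  0.08167175] [-0.85825926 -0.05249017 -2.34588896] [ 0.0178641  -0.00046938 -0.00899047]
```

View pics/ins3c.png

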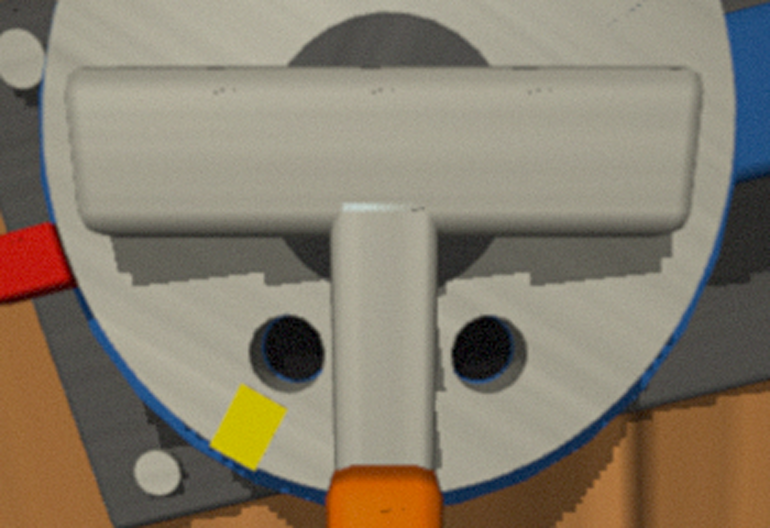

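The pins are in their holes: the bar lies over the bore symmetrically and there is no contact force. Next I'll turn clockwise about 0.70 of the roughly 0.81 rad needed, then look again.

```bash
python3 -c "
import numpy as np
a=-1.6785-0.07*np.arange(14);p=.0996*np.c_[np.cos(a),np.sin(a)];print(np.round(np.diff(p,axis=0),4).tolist())"
```

```text
[[-0.0069, 0.001], [-0.0068, 0.0015], [-0.0067, 0.0019], [-0.0065, 0.0024], [-0.0064, 0.0029], [-0.0061, 0.0033], [-0.0059, 0.0037], [-0.0056, 0.0041], [-0.0053, 0.0045], [-0.005, 0.0049], [-0.0046, 0.0052], [-0.0043, 0.0055], [-0.0039, 0.0058]]
```

Call:
send_rows --rows "-0.0069 0.001 0 -0.07;-0.0068 0.0015 0 -0.07;-0.0067 0.0019 0 -0.07;-0.0065 0.0024 0 -0.07;-0.0064 0.0029 0 -0.07;-0.0061 0.0033 0 -0.07;0 0 0 0"

```text
t: 11.1
tool_pos: [0.5645, -0.119, 0.0822]
eef_rot: [0.0, 0.866, 0.5, 0.0]
force: [-0.2, 1.2, -3.1]
width: 0.203
gripper_force: 59.2
```

Call:
send_rows --rows "-0.0059 0.0037 0 -0.07;-0.0056 0.0041 0 -0.07;-0.0053 0.0045 0 -0.07;-0.005 0.0049 0 -0.07;0 0 0 0;0 0 0 0"

```text
t: 11.7
tool_pos: [0.5429, -0.102, 0.0821]
eef_rot: [0.0, 0.927, 0.376, 0.0]
force: [1.8, 1.0, -2.4]
width: 0.199
gripper_force: 59.3
```

```bash
cat > mk.py <<'E'
from h import *
import sys
s=ctrl.get_state();print(s["tool_pos"],s["eef_rot"],s["force"],s["torque"])
im=snap("wrist",sys.argv[1]);R,G,B=[im[:,:,i].astype(int) for i in range(3)]
a=[]
for n,z,mk in (("mark",.086,(R>90)&(G>70)&(B<60)&(abs(R-G)<60)&(R-B>60)),("ptr",.0825,(R>90)&(G<60)&(B<60)&(R-G>70))):
    m=mk.astype(np.uint8);m[240:]=0
    if n=="mark": m[:, 285:345]=0
    k,l,st,ce=cv2.connectedComponentsWithStats(m);i=1+np.argsort(-st[1:,4])[:2]
    print(n,st[i].tolist(),np.round(ce[i]).tolist())
    P=at("wrist",ce[i[0]],z)[:2];d=P-np.array([.6142,-.0330]);a.append(np.arctan2(d[1],d[0]));print(P,a[-1],np.hypot(*d))
print("D",a[0]-a[1])
cv2.imwrite("pics/c_"+sys.argv[1],cv2.resize(im[0:240,60:410],None,fx=2.2,fy=2.2,interpolation=2)[:,:,::-1])
E
python3 mk.py t1.png
```

```text
[ 0.54286271 -0.10197352  0.08212997] [8.69182358e-05 9.26748022e-01 3.75683377e-01 3.11136931e-04] [ 1.82862501  1.03373293 -2.43460954] [ 0.11700774 -0.30799181  0.02417193]
mark [[477, 6, 163, 234, 22582], [0, 14, 210, 226, 13781]] [[576.0, 116.0], [80.0, 117.0]]
[ 0.66901681 -0.10967518] -0.9501253432029115 0.09425479677024297
ptr [[201, 194, 42, 46, 1049], [291, 214, 8, 6, 13]] [[221.0, 217.0], [294.0, 216.0]]
[ 0.55109723 -0.04201013] -2.999766227029426 0.06374277730967504
D 2.0496408838265143
```

View pics/c_t1.png

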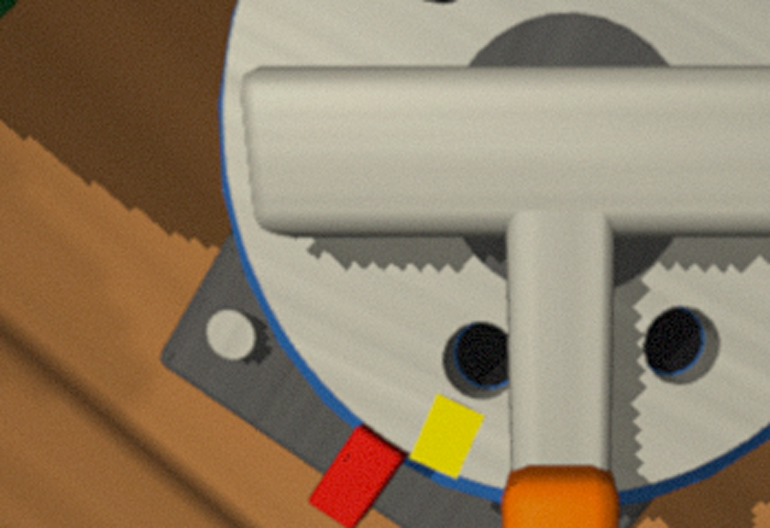

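```bash
python3 - <<'E'
from h import *
for n,z in dict(ring_mark=.086,pointer=.0825).items():
    for d in ctrl.landmark_of("wrist",n)[:2]:
        P=at("wrist",d["pixel"],z)[:2];q=P-[.6142,-.0330];print(n,np.round(d["pixel"]),d["p"],P,np.arctan2(q[1],q[0]),np.hypot(*q))
E
```

```text
ring_mark [259. 201.] 0.79 [ 0.56704037 -0.04854176] -2.823245052244378 0.04965457757819596
ring_mark [222. 210.] 0.52 [ 0.55451616 -0.04074609] -3.0125286580198134 0.06018440404061459
pointer [221. 213.] 0.97 [ 0.55237096 -0.04096528] -3.0134709171909417 0.062340000229637225
```

The mark is at full-image (263,198) and the pointer at (221,217), so some turn is left.

```bash
sed -i 's/(R>90)&(G>70)&(B<60)&(abs(R-G)<60)&(R-B>60)/(R>100)\&(G>0.8*R)\&(B<0.35*R)/' mk.py; sed -i 's/m\[:, 285:345\]=0/pass/' mk.py
python3 mk.py t2.png; python3 -c "
import numpy as np
a=-1.6785-0.70-0.05*np.arange(6);p=.0996*np.c_[np.cos(a),np.sin(a)];print(np.round(np.diff(p,axis=0),4).tolist())"
```

```text
[ 0.54279789 -0.10192075  0.08197995] [-6.68872304e-05  9.27010875e-01  3.75034357e-01  2.52128879e-04] [ 1.67532348  1.12681855 -1.13828039] [ 0.27913385 -0.37449337  0.03290391]
mark [[246, 179, 33, 38, 720]] [[263.0, 198.0]]
[ 0.56898806 -0.04872989] -2.806776908608687 0.0478701238530416
ptr [[201, 194, 42, 46, 1042], [293, 213, 11, 5, 21]] [[221.0, 217.0], [298.0, 215.0]]
[ 0.5510862  -0.04199968] -2.999953033681725 0.0637522275115499
D 0.19317612507303794
[[-0.0034, 0.0037], [-0.0032, 0.0038], [-0.003, 0.004], [-0.0028, 0.0041], [-0.0026, 0.0043]]
```

Call:
send_rows --rows "-0.0034 0.0037 0 -0.05;-0.0032 0.0038 0 -0.05;-0.003 0.004 0 -0.05;-0.0022 0.0033 0 -0.04;0 0 0 0;0 0 0 0"

```text
t: 12.5
tool_pos: [0.5314, -0.0872, 0.082]
eef_rot: [0.0, 0.958, 0.285, 0.001]
force: [3.9, 1.6, -3.2]
width: 0.202
gripper_force: 59.2
```

```bash
python3 mk.py t3.png
```

```text
[ 0.53140848 -0.08720704  0.08203966] [2.58118718e-04 9.58388364e-01 2.85466684e-01 6.70513777e-04] [ 3.9467863   1.58639582 -3.19270694] [ 0.24086151 -0.76102681  0.05197442]
mark [[247, 180, 33, 39, 733]] [[263.0, 199.0]]
[ 0.56684483 -0.04014001] -2.991944136117191 0.04789042009980613
ptr [[233, 210, 34, 30, 687], [295, 215, 5, 2, 6]] [[250.0, 226.0], [297.0, 216.0]]
[ 0.55351087 -0.04133496] -3.0051079423279425 0.06125881002522486
D 0.013163806210751527
```

```bash
sed -i 's/m\[240:\]=0/m[280:]=0/' mk.py; python3 mk.py t4.png | tail -4; python3 - <<'E'
import cv2
im=cv2.imread("pics/t4.png")[120:280,180:380]
cv2.imwrite("pics/t4c.png",cv2.resize(im,None,fx=3.5,fy=3.5,interpolation=2))
E
```

```text
[ 0.56685679 -0.04014366] -2.9918314900181393 0.04787913732892688
ptr [[483, 239, 142, 41, 4289], [230, 210, 37, 46, 994]] [[556.0, 263.0], [248.0, 232.0]]
[ 0.60941205 -0.15521235] -1.6099535765274247 0.12230610715708551
D -1.3818779134907146
```

View pics/t4c.png

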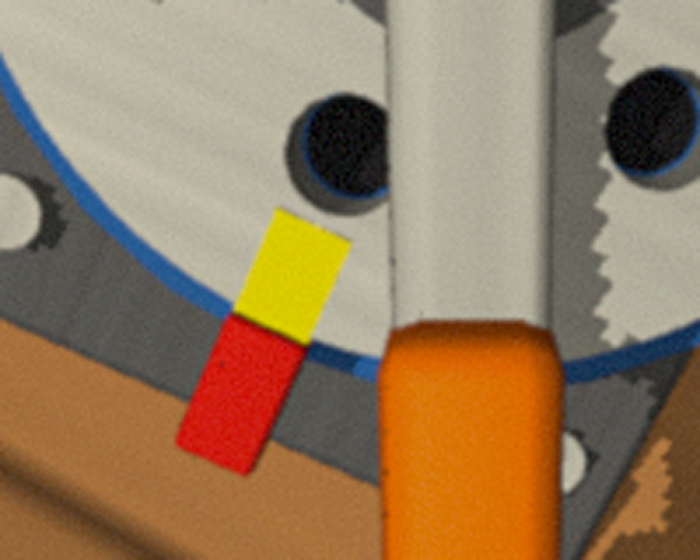

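The mark meets the pointer edge to edge, with the yellow edge (233–308, 318–345) against the red top edge (228–308).

```bash
python3 - <<'E'
from h import *
import cv2
im=cv2.imread("pics/t4.png")[:,:,::-1].astype(int);R,G,B=[im[:,:,i] for i in range(3)]
m=((R>90)&(G<60)&(B<60)&(R-G>70)).astype(np.uint8);k,l,st,ce=cv2.connectedComponentsWithStats(m)
c=min(ce[1:],key=lambda c:np.hypot(*(c-[248,232])));P=at("wrist",c,.0825)[:2]
M=np.array([.56686,-.04014])
for C in ((.6142,-.0330),(.6145,-.0315),(.615,-.0335)):
    an=lambda q:np.arctan2(q[1]-C[1],q[0]-C[0]);print(C,an(M)-an(P),np.hypot(*(P-C)))
E
```

```text
(0.6142, -0.033) 0.00871593300715956 0.06383282111145858
(0.6145, -0.0315) 0.016007322740549057 0.06435679299381006
(0.615, -0.0335) 0.005496138061074518 0.06455748557489298
```

Call:
send_rows --rows "-0.0005 0.0008 0 -0.01;0 0 0 0;0 0 0 0;0.0014 -0.002 0 0.025;0.0014 -0.002 0 0.025;0 0 0 0;0 0 0 0"

```text
t: 13.3
tool_pos: [0.5321, -0.0903, 0.0814]
eef_rot: [-0.0, 0.953, 0.304, -0.001]
force: [-0.5, -0.0, -2.6]
width: 0.202
gripper_force: 59.3
```

```bash
python3 mk.py t5.png | grep -v ptr; python3 - <<'E'
from h import *
im=cv2.imread("pics/t5.png")[:,:,::-1].astype(int);R,G,B=[im[:,:,i] for i in range(3)]
m=((R>90)&(G<60)&(B<60)&(R-G>70)).astype(np.uint8);m[:,350:]=0;k,l,st,ce=cv2.connectedComponentsWithStats(m)
i=1+np.argmax(st[1:,4]);P=at("wrist",ce[i],.0825)[:2]-[.6142,-.033];print(st[i],np.arctan2(P[1],P[0]),np.hypot(*P))
E
```

```text
[ 0.53209761 -0.09034415  0.0814359 ] [-4.47247051e-04  9.52738060e-01  3.03791542e-01 -8.28995172e-04] [-0.46335881 -0.02416962 -2.55463448] [ 0.00444517 -0.0504777   0.01587984]
mark [[244, 175, 33, 39, 754]] [[260.0, 194.0]]
[ 0.56686713 -0.03991127] -2.99660302461563 0.0478347839235024
[ 0.61012123 -0.15331099] -1.6046852141096806 0.1203801117134371
D -1.3919178105059493
[ 226  205   38   46 1014] -3.000629095527331 0.06383662131016182
```

Call:
send_rows --rows "0 0 0.003 0;0 0 0.006 0;0 0 0.011 0;0 0 0.02 0;0 0 0.03 0;0 0 0.03 0;0 0 0 0;0 0 0 0"

```text
t: 14.15
tool_pos: [0.5332, -0.0904, 0.1828]
eef_rot: [0.001, 0.953, 0.304, 0.001]
force: [-0.6, 0.2, -3.6]
width: 0.196
gripper_force: 59.4
```

```bash
python3 - <<'E'
from h import *
s=ctrl.get_state();print(s["tool_pos"],s["eef_rot"],s["force"],s["width"])
im=snap("wrist","t6.png").astype(int);R,G,B=[im[:,:,i] for i in range(3)]
for n,z,m in (("mark",.086,(R>100)&(G>0.8*R)&(B<0.35*R)),("ptr",.0825,(R>90)&(G<60)&(B<60)&(R-G>70))):
    m=m.astype(np.uint8);m[:,350:]=0;m[280:]=0;k,l,st,ce=cv2.connectedComponentsWithStats(m)
    i=1+np.argmax(st[1:,4]);P=at("wrist",ce[i],z)[:2]-[.6142,-.033];print(n,st[i],np.arctan2(P[1],P[0]),np.hypot(*P))
E
```

```text
[ 0.53323075 -0.09037101  0.18278037] [7.24814048e-04 9.52681668e-01 3.03967734e-01 8.54530261e-04] [-0.55040885  0.16603178 -3.57165247] 0.19648399062030636
mark [272 158  19  23 255] -3.009122225685882 0.04885225824262778
ptr [259 176  24  29 392] -3.0089108833679665 0.06497152379226662
```

Ring aligned (difference about 0). Now back to the mat.

Call:
send_rows --rows "-0.0145 -0.0324 0 -0.107;-0.0145 -0.0324 0 -0.107;-0.0145 -0.0324 0 -0.107;-0.0145 -0.0324 0 -0.107;-0.0145 -0.0324 0 -0.107;-0.0145 -0.0324 0 -0.107;-0.0145 -0.0324 0 -0.107;-0.0145 -0.0324 0 -0.107;0 0 -0.04 0;0 0 -0.04 0;0 0 -0.04 0;0 0 -0.02 0;0 0 -0.01 0;0 0 0 0;0 0 0 0"

```text
t: 15.7
tool_pos: [0.4172, -0.3498, 0.0322]
eef_rot: [0.0, 0.993, -0.119, 0.0]
force: [-0.3, -0.7, -2.9]
width: 0.203
gripper_force: 59.2
```

Call:
send_rows --rows "0 0 -0.006 0;0 0 -0.004 0;0 0 -0.003 0;0 0 -0.002 0;0 0 -0.002 0;0 0 0 0;0 0 0 0"

```text
t: 16.4
tool_pos: [0.4169, -0.3495, 0.0148]
eef_rot: [-0.0, 0.993, -0.119, -0.0]
force: [0.1, -0.1, -2.3]
width: 0.2
gripper_force: 59.3
```

Call:
send_rows --rows "0 0 -0.001 0;0 0 -0.001 0;0 0 0 0;0 0 0 0"

```text
t: 16.8
tool_pos: [0.417, -0.3496, 0.0133]
eef_rot: [0.0, 0.993, -0.119, 0.0]
force: [-1.2, 0.6, 3.5]
width: 0.199
gripper_force: 60.2
```

Call:
send_rows --rows "0 0 0 0;0 0 0 0;0 0 0 0;0 0 0 0;0 0 0 0;0 0 0 0;0 0 0 0;0 0 0 0" --grip 0

```text
t: 17.6
tool_pos: [0.4169, -0.3495, 0.0128]
eef_rot: [0.0, 0.993, -0.119, 0.0]
force: [-0.1, 0.1, 0.7]
width: 1.0
gripper_force: 0.0
```

Call:
send_rows --rows "0 0 0.005 0;0 0 0.015 0;0 0 0.03 0;0 0 0.04 0;0 0 0.05 0;0 0 0.05 0;0 0 0.05 0;0 0 0 0;0 0 0 0;0 0 0 0"

```text
t: 18.6
tool_pos: [0.4163, -0.3487, 0.2517]
eef_rot: [-0.001, 0.993, -0.119, -0.001]
force: [-0.4, -0.2, 0.1]
width: 1.006
gripper_force: 0.0
```

```bash
python3 - <<'E'
from span import *
s=ctrl.get_state();print(s["t"],s["tool_pos"],s["force"],s["width"])
im=snap("wrist","end.png");a=snap("top")
R,G,B=[im[:,:,i].astype(int) for i in range(3)]
w=np.zeros(R.shape,bool);w[60:320,240:400]=1
print("handle",rect((R>170)&(B<90)&(G<190)&(R-G>60)&w,"wrist",.042))
cv2.imwrite("pics/endc.png",np.hstack([im[:,160:560],a[60:,200:560][:400].repeat(1,0) if 0 else cv2.resize(a[100:340,230:530],(400,480))])[:,:,::-1])
E
```

```text
18.6 [ 0.41633381 -0.34874043  0.2516866 ] [-0.43739282 -0.17381669  0.0862022 ] 1.00596235080975
handle (array([ 0.40419936, -0.34522673], dtype=float32), np.float32(-0.24474016), np.float32(0.13103913), np.float32(0.01660768))
```

View pics/endc.png

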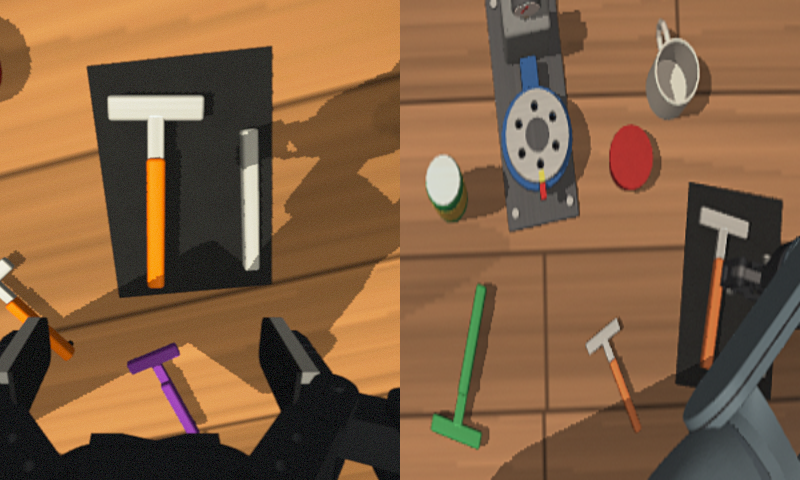

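The left half shows the spanner upright, wholly on the mat beside the untouched drift, with the gripper clear. The right half shows the yellow mark against the red pointer. Handing in.

```bash
python3 -c "
from rig import ctrl
print(ctrl.close_job())"
```

```text
the job is handed in; nothing more can be done
None
```

The job is handed in at about 19 s of robot time: the ring's yellow mark meets the red pointer, the spanner is back wholly on the mat and released, and nothing else was moved; the hand-in gave no verdict.

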